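Take the slides out of the stain and set the fresh stain bottle rolling

TASK

The stain bath is being changed: lift the rack of slides out of its dish, keep it upright, and hang it by its wire handle bar on both hooks of the drip stand; before letting go, give it a gentle tug downward to make sure it is held. Then take the upright purple-capped stain bottle, lay it gently on its side in the front groove of the roller mixer (between the two rollers nearest the robot), let go of it, and press the mixer's green start button fully down. Leave the other things on the bench where they are.

Things in the scene. Friction and masses are not known exactly. Their poses are not given: they have to be found in the camera images.
- rack: Loaded slide rack, about 0.25 kg: grey frame 46 (x) x 98 (y) x 60 mm high with six glass slides, teal ends (82 mm high). Origin: centre of underside; y along its length. 5 mm wire handle: uprights at both ends, straight top bar along y, 94 mm long, axis 128 mm above the underside, black grip tab on its middle. Stands in one of the two open purple dishes; an empty rack is in the other.
- rack_grip (a point): Centre of the loaded rack's black plastic grip tab, 152 mm above the rack's underside. The tab is 10 mm thick (rack x), 34 mm wide (rack y) and reaches from 128 to 176 mm above the underside, straight above the bar's middle; axes as the rack.
- rack_bar (a point): Middle of the loaded rack's handle bar axis, 128 mm above the rack's underside; axes as the rack.
- trough: Dark metal staining trough, fixed, 380 (x) x 140 (y) x 80 mm high; five dishes along x at 72 mm pitch. Origin: centre of underside. The two purple dishes at x = -72 and +72 mm are open: inside 58 (x) x 120 (y) mm, rim 76 mm, inner floor 8 mm high; the racks stand in them, length along the trough's y. The others have lids, knobs up to 90 mm high.
- stand: Drip stand, fixed and rigid: white tray 130 (x) x 124 (y) x 14 mm, origin at the centre of its underside, z up. A post at x = +50 mm carries a cross bar (x = +22 mm, along y, 219 mm high) with two steel hooks running toward -x, the open side. Nothing on it is higher than 236 mm. A tug of 4 to 12 N is plenty; more than 30 N would bend the hooks.
- hook_seat (a point): Where the middle of the rack's bar axis lies when it hangs on both hooks: 225 mm above the stand's underside, axes as the stand. Hooks: round, 7 mm thick, at y = -27 and +27 mm; level part x = +18 to -20 mm with its axis 6 mm below this point; ends turn up at x = -24 mm, to 11 mm above this point. The bar, along y, may lie anywhere on the level part.
- bottle: Stain bottle (task object), about 0.28 kg, closed: amber glass with paper label and PURPLE cap, standing upright on the bench. Total height 140 mm; cylindrical body 56 mm diameter up to 92 mm, shoulder to a neck of 30 mm diameter (104 to 114 mm), cap 38 mm diameter from 114 to 140 mm. Origin: centre of its underside; z along its axis towards the cap.
- bottle_mid (a point): Point on the bottle's axis 70 mm from its underside (half its length).
- mixer: White roller mixer, fixed, casing 196 (x) x 334 (y) mm; origin on the bench below the middle of the rollers. Five grey rollers, 24 mm diameter, along y at x = -72, -36, 0, 36, 72 mm, axes 72 mm high; they do not turn in this task. End plates' inner faces at y = -116 and +116 mm, 88 mm high. Control panel at the -y end, y = -127 to -207 mm, top 80 mm high.
- groove (a point): Middle of the front groove, between the two rollers nearest the robot (x = -54 mm of the mixer): where the bottle's axis lies when it rests on both rollers, 107.7 mm above the bench. Axes as the mixer: the bottle must lie along y, cap either way.
- start_top (a point): Centre of the top of the green start button (32 mm diameter) on the mixer's control panel; pressed straight down. Its black housing is fixed.
- start (a joint): Travel of the start button in m: 0 = up, 0.006 = fully down; a spring pushes it back, 5 N when fully down.
- redcap: Bystander: smaller amber bottle with RED cap, 52 mm diameter, 104 mm tall, upright. Origin: centre of its underside.
- jar: Bystander: round glass staining jar with white lid, 60 mm foot, 80 mm tall. Origin: centre of its underside.
- spare: Bystander: empty slide rack of the same size and handle as the loaded one, without slides, in the other open dish. Origin: centre of its underside.
- tube: Bystander: 30 mm tube with blue cap, 111 mm long, lying along y in the mixer's rear groove (x = +54 mm of the mixer). Origin on its axis.
- timer: Bystander: white bench timer 62 x 112 x 22 mm lying on the bench. Origin: centre of its underside.
- forceps: Bystander: steel forceps 150 x 12 x 7 mm lying along its x. Origin: centre of its underside.
Mind the look-alikes: they are no part of the job. Leave any pink look-alike of the stand alone.

How it is judged (in metres and radians):
On the way, in this order (a step that is already met when the one before it is completed fails the run):
1. the rack of slides is lifted clear of its dish (z of rack in the frame of trough above 0.08 m and contact force between the fingers and rack above 0.3 N), for 0.1 s.
2. with its bar on both hooks and still held, the rack is tugged down: 5 N or more on the hooks (x of rack_bar in the frame of stand between -0.022 and 0.022 m and y of rack_bar in the frame of stand between -0.016 and 0.016 m and z of rack_bar in the frame of stand between 0.219 and 0.231 m and angle between rack's own z axis and vertical below 0.15 rad and contact force between rack and stand above 5 N and contact force between the fingers and rack above 0.3 N), for 0.1 s.
3. the rack is let go and hangs on both hooks (x of rack_bar in the frame of stand between -0.022 and 0.022 m and y of rack_bar in the frame of stand between -0.016 and 0.016 m and z of rack_bar in the frame of stand between 0.219 and 0.231 m and angle between rack's own z axis and vertical below 0.15 rad and contact force between the fingers and rack below 0.05 N and linear speed of rack below 0.05 m/s), for 0.2 s.
4. the bottle is laid on its side on the two front rollers, still in the gripper (x of bottle_mid in the frame of groove between -0.012 and 0.012 m and y of bottle_mid in the frame of groove between -0.05 and 0.05 m and z of bottle_mid in the frame of groove between -0.015 and 0.02 m and angle between the z axis of bottle and the y axis of mixer, either way round below 0.25 rad and contact force between the fingers and bottle above 0.3 N and contact force between bottle and mixer above 0.2 N), for 0.05 s.
5. the bottle is let go and lies in the front groove (x of bottle_mid in the frame of groove between -0.006 and 0.006 m and y of bottle_mid in the frame of groove between -0.048 and 0.048 m and z of bottle_mid in the frame of groove between -0.006 and 0.006 m and angle between the z axis of bottle and the y axis of mixer, either way round below 0.1 rad and contact force between the fingers and bottle below 0.05 N and linear speed of bottle below 0.03 m/s), for 0.2 s.
6. the start button is pressed fully down (value of joint start above 0.0048 m), for 0.05 s.
At the end, for the whole second after the job is handed in: The loaded rack hangs free, still and upright (0.15 rad) with its bar on both hooks (6 mm in height, 16 mm sideways); the purple-capped bottle lies free and still in the front groove, along the rollers (0.1 rad), axis within 6 mm, middle within 48 mm of the groove's middle; the button is back up (all of step 3 and all of step 5 and value of joint start below 0.002 m); the robot touches nothing.
It fails at once if the loaded rack is tipped by more than 0.5 rad (angle between rack's own z axis and vertical above 0.5 rad).
It fails at once if the hooks are loaded with more than 30 N (tug too hard) (contact force between rack and stand above 30 N).
It fails at once if the bottle is dropped or banged on the mixer (more than 60 N) (contact force between bottle and mixer above 60 N).
It fails at once if a bystander (red-capped bottle, jar, empty rack, tube, timer or forceps) is moved by more than 30 mm (distance of any of redcap, jar, spare, tube, timer, forceps from where it was at the start of the episode above 0.03 m).
It also fails if it takes over 72 s, if anything falls off the work surface, if the arm or the gripper's body presses on something with over 40 N, if the wrist force passes 120 N, or if a joint passes its speed limit or range.

ROBOT

A 6-joint arm with a two-finger parallel gripper is mounted at the origin on the work surface. World frame = base frame: x ahead of the robot, y to its left, z up, the work surface at z = 0. Lengths are in mm, angles in degrees, forces in N, time in s.
With the tool pointing down it reaches from about 375 to 900 mm from the base axis. Payload 3.1 kg.
Tool frame: the origin (TCP) lies midway between the tips of the shut fingers; the grasp point (between the pads) lies 19 mm behind it; y points along the fingers, x is the direction in which the jaws open and shut, and the axes are right-handed (so a half turn about y gives the same grasp; the last joint's range is limited). The gripper opens to 85 mm and grips with 20 to 120 N. Pads are 22 mm wide; open, the fingers measure 114 mm over their backs; the gripper's body (76 mm by 85 mm) begins 54 mm behind the grasp point. The pads swing forward as they close: fully open they stand 13 mm farther back than shut.
Start: joints at [56.809, 30.224, 82.088, -0, 67.689, -10.227], TCP at [243.805, 575.461, 231.31] pointing down, gripper open.
Joint ranges: [-176.69, 176.69], [-43.24, 126.21], [12.49, 139.97], [-82, 262], [0, 151.66], [-163.58, 163.58]. Speed limits (degrees/s): [159.86, 159.86, 180, 180, 180, 180].

INTERFACE

Orientations are given as a 3x3 rotation matrix whose columns are the frame's x, y, z axes.
In Python, from station import observe, snapshot, sign_off gives the robot as it stands.
- The arm moves only by the tool step_arm, never from a script. Its argument "targets" is a list of rows, each a list of 5 numbers: the shift along the tool's x, y, z in m, then the turn about the tool's y in units of 5 degrees (1.0 is 5 degrees), then the finger opening in m, from 0 to 0.0854. In form: [[x, y, z, turn, fingers], ...]. A call has exactly 5 rows; each row is the pose to reach, as a shift and turn from the pose commanded when the call began, along the tool's axes at that moment; what a row does not reach only later rows make up. A row lasts 1/12 s, in which the tool goes at most 41.7 mm and 7.16 degrees, less where a joint would pass 70% of its speed; a pose out of reach is approached as far as the arm can. A call with a gripper value outside its range is refused whole. The fingers move at their own pace and stop on an object; the grip force is fixed at half the most. Time passes only in rows, so rows that repeat a pose let the fingers close, or fill a call up. It gives the time, the measured TCP pose, the force and the opening at its end, in the units of the state.
- observe(): the state, without advancing time (a new reading comes with each control period).
- snapshot(name): name is "scene" or "top" or "wrist"; returns a dict with "image" (420x560x3 uint8, red, green, blue), "intrinsics" (3x3 intrinsics, pixels), "position" and "rotation" of the camera in the world. Camera axes: x right, y down, z forward; pixel columns grow to the right and rows downward; lengths in mm; the calibration is good to about 2 mm. A picture is of the moment at which its call begins. There is no depth.
- sign_off(): hands the job in, once; it reports no verdict.
The state is a dict: "time_s": time; "joint_pos": joint angles; "joint_velocities": joint speeds; "joint_torque": joint torques, N m; "position": TCP position; "tool_rot": TCP orientation; "force": force on the tool from outside, world axes, zero at the start; "moment": the same for the moment, N m; "opening": finger opening in mm.
Only numpy, scipy, OpenCV 4.12 (cv2) and the standard library are available. Lean on these libraries where they do the work, as an engineer would, in place of code of your own. Each camera call takes 0.05 s, during which the arm holds its last target. There are 200 camera calls.

## Working session

There is one attempt and no reset: what is moved stays moved. The work goes in short steps, Python scripts to look and compute and a tool call to move; the robot and the scene stay as the last step left them, time stands still between calls to the robot, and variables do not carry over. Pictures are saved under pics/ and viewed, about 8 in all and at most 12, crops included, and the job is handed in when it is done.

Besides the shell and the picture viewer there is one more tool, called after "Emit:" as name(argument=value, ...), one argument or row to a line, values as JSON. step_arm: Moves the arm, as the interface text tells. Its arguments: {"type":"object","properties":{"targets":{"type":"array"}},"required":["targets"]}

```bash
mkdir -p pics; ls
python3 - <<'E'
from station import observe, snapshot
import cv2,pickle
s=observe(); print(s)
D={}
for n in("scene","top"):
    d=snapshot(n); D[n]=d
    print(n,d["intrinsics"],d["position"],d["rotation"])
    cv2.imwrite(f"pics/{n}0.png",d["image"][:,:,::-1])
pickle.dump(D,open("d0.pkl","wb"))
E
```

```text
pics
{'time_s': 0.0, 'joint_pos': array([ 5.68079325e+01,  3.02792138e+01,  8.21564624e+01,  8.30164904e-04,
        6.76897878e+01, -1.02282588e+01]), 'joint_velocities': array([ 0.02577838, -0.00916388, -0.01870979, -0.03059926, -0.11795419,
        0.02623522]), 'joint_torque': array([ 3.08850867e-04, -4.42357385e+01, -1.78026885e+01, -3.79941112e-04,
        8.37654748e-03,  1.57977968e-05]), 'position': array([243.42306429, 574.86834185, 230.33054626]), 'tool_rot': array([[ 3.90153383e-01, -1.20999388e-03, -9.20749083e-01],
       [ 9.20747362e-01, -1.82513787e-03,  3.90155052e-01],
       [-2.15257925e-03, -9.99997602e-01,  4.02014955e-04]]), 'force': array([ 0.00762534, -0.2074921 , -0.45526676]), 'moment': array([0.02387061, 0.010048  , 0.0326286 ]), 'opening': 85.86346955987523}
scene [[462.49783722   0.         280.01211693]
 [  0.         462.49783722 200.15579251]
 [  0.           0.           1.        ]] [ 1196.81582771 -1090.0237023    982.38373793] [[ 0.8394912   0.32253049 -0.43729694]
 [ 0.54321996 -0.47903962  0.68951659]
 [ 0.01290756 -0.81639153 -0.57735454]]
top [[500.46906488   0.         281.79876172]
 [  0.         500.46906488 212.10425612]
 [  0.           0.           1.        ]] [ 495.48544095 -105.28693695 1353.86790783] [[ 0.00218685 -0.99909635  0.04244647]
 [-0.99982734 -0.00140124  0.01852922]
 [-0.018453   -0.04247966 -0.99892691]]
```

View pics/scene0.png

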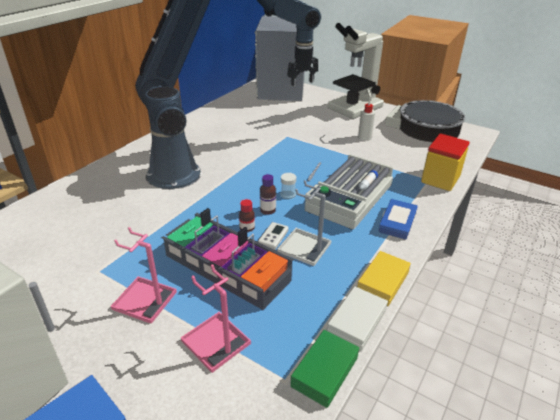

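View pics/top0.png

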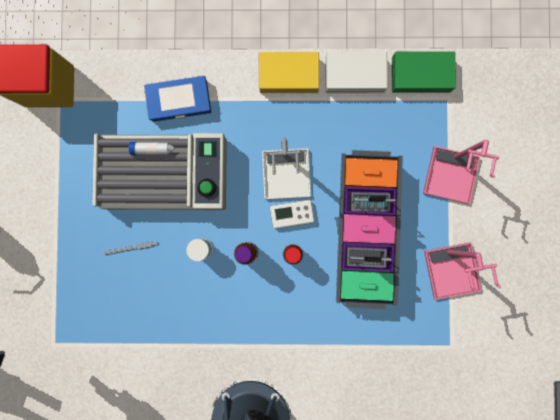

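Top view: trough on the right (racks at about (370,202) and (369,257)), white stand (288,170), purple bottle (245,254), mixer (160,172), green button (206,187). I'll zoom in.

```bash
cat > h.py <<'E'
import numpy as np,cv2,pickle
def ray(d,u,v):
    K=d["intrinsics"];r=np.array(d["rotation"])@np.linalg.solve(K,[u,v,1.]);return np.array(d["position"]),r
def onz(d,u,v,z):
    p,r=ray(d,u,v);return p+r*(z-p[2])/r[2]
def proj(d,P):
    c=np.array(d["rotation"]).T@(np.asarray(P,float)-d["position"]);c=np.array(d["intrinsics"])@c;return c[:2]/c[2]
def tri(a,ua,b,ub):
    p,r=ray(a,*ua);q,s=ray(b,*ub);r/=np.linalg.norm(r);s/=np.linalg.norm(s)
    t=np.linalg.lstsq(np.c_[r,-s],q-p,rcond=None)[0];A=p+r*t[0];B=q+s*t[1];return (A+B)/2,np.linalg.norm(A-B)
E
python3 - <<'E'
import cv2,numpy as np
a=cv2.imread("pics/top0.png");b=cv2.imread("pics/scene0.png")
def up(i,x0,y0,x1,y1,f):return cv2.resize(i[y0:y1,x0:x1],None,fx=f,fy=f,interpolation=cv2.INTER_CUBIC)
A=up(a,255,130,415,310,3) #480x540
B=up(b,155,170,265,305,4)
c=np.zeros((540,800,3),np.uint8);c[:,:480]=A;c[:540,480:]=up(b,160,180,267,360,3)[:,:320]
cv2.imwrite("pics/c1.png",c)
m=up(a,85,125,265,270,4);cv2.imwrite("pics/c2.png",m)
E
```

```text
(no output)
```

View pics/c1.png

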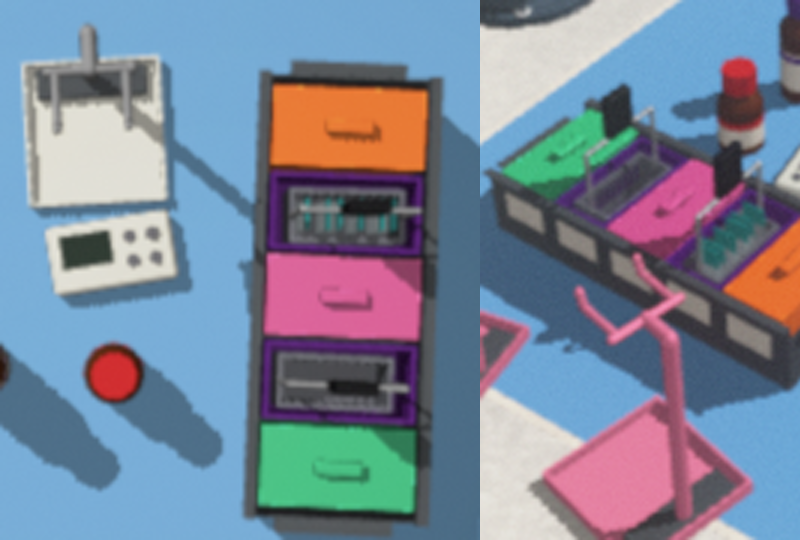

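View pics/c2.png

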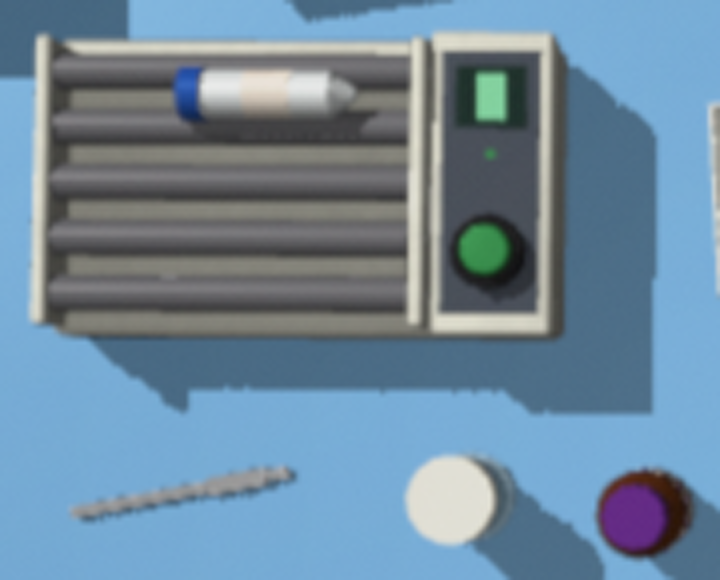

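Run:
```python
from h import *
D=pickle.load(open("d0.pkl","rb"));T,S=D["top"],D["scene"]
np.set_printoptions(precision=1,suppress=True)
c1=lambda x,y,z:onz(T,x/3+255-.33,y/3+130-.33,z)
c2=lambda x,y,z:onz(T,x/4+85-.4,y/4+125-.4,z)
yaw=lambda a,b:np.degrees(np.arctan2(*(b-a)[[1,0]]))
bar=[c1(298,208,128+8),c1(422,211,136)];print("bar ends",*bar,"mid",sum(bar)/2,"yaw",yaw(bar[1],bar[0])-90)
tr=[c1(x,y,80) for x,y in((270,75),(440,80),(425,523),(248,517))];print("trough",*tr,sum(tr)/4)
hk=[[c1(57,68,219),c1(57,131,230)],[c1(127,66,219),c1(128,128,230)]];print("hooks",hk,[yaw(h[1],h[0]) for h in hk])
im=T["image"];
# tray by mask
hsv=cv2.cvtColor(im,cv2.COLOR_RGB2HSV)
m=((hsv[...,1]<45)&(hsv[...,2]>130)).astype(np.uint8);m[:, :258]=0;m[:,318:]=0;m[:140]=0;m[205:]=0
r=cv2.minAreaRect(cv2.findNonZero(cv2.morphologyEx(m,cv2.MORPH_OPEN,np.ones((3,3)))));P=[onz(T,*p,14) for p in cv2.boxPoints(r)]
print("tray",*P,sum(P)/4,[np.linalg.norm(P[i]-P[i-1]) for i in range(2)],[yaw(P[i-1],P[i]) for i in range(2)])
def blob(lo,hi,box):
    m=cv2.inRange(hsv,lo,hi);M=np.zeros_like(m);x0,y0,x1,y1=box;M[y0:y1,x0:x1]=m[y0:y1,x0:x1]
    k=cv2.moments(M,True);return (k["m10"]/k["m00"],k["m01"]/k["m00"]),k["m00"]
u,a=blob((130,80,40),(165,255,255),(225,235,265,275));print("cap",u,a,onz(T,*u,140))
u,a=blob((50,90,60),(80,255,255),(195,178,220,200));print("btn",u,a,onz(T,*u,90))
u,a=blob((0,150,60),(8,255,255),(280,240,305,270));print("red",onz(T,*u,104)," jar",c2(452,499,80))
print("mixer plates",*[c2(x,y,88) for x,y in((43,36),(36,322),(418,40),(413,325))])
print("rollers z84",*[c2(x,y,84) for x,y in((50,292),(408,292),(50,236),(408,236),(50,180),(408,180))])
print("panel",*[c2(x,y,80) for x,y in((433,35),(553,35),(548,332),(432,330))])
```

```text
bar ends [ 579.4 -258.3  136. ] [ 577.  -358.4  136. ] mid [ 578.2 -308.3  136. ] yaw -1.3397438836877313
trough [ 696.7 -242.    80. ] [ 692.3 -386.1   80. ] [ 318.4 -370.6   80. ] [ 322.7 -222.3   80. ] [ 507.5 -305.2   80. ]
hooks [[array([680.2, -65.4, 219. ]), array([630.8, -65.9, 230. ])], [array([ 681.7, -118.6,  219. ]), array([ 633. , -119.3,  230. ])]] [np.float64(0.607001645263382), np.float64(0.7815315412871644)]
tray [744.1 -24.   14. ] [ 750.6 -150.    14. ] [ 574.4 -159.2   14. ] [567.7 -34.   14. ] [659.2 -91.8  14. ] [np.float64(176.70119034474268), np.float64(126.1208280544581)] [np.float64(3.2201958665159114), np.float64(-87.0391077078466)]
cap (243.30603448275863, 253.93965517241378) 232.0 [445.5  10.3 140. ]
btn (205.34285714285716, 186.75) 140.0 [613.4 112.6  90. ]
red [ 443.5 -109.5  104. ]  jar [454.3 132.7  80. ]
mixer plates [750.3 397.3  88. ] [566.5 398.5  88. ] [747.4 155.8  88. ] [564.9 157.1  88. ]
rollers z84 [586.  391.4  84. ] [586.2 161.4  84. ] [621.9 392.   84. ] [622.  161.7  84. ] [658.  392.7  84. ] [657.9 162.1  84. ]
panel [752.2 147.8  80. ] [752.1  70.4  80. ] [560.9  72.2  80. ] [562.1 146.5  80. ]
```

Loaded rack found at about (578,-308) with yaw about -2°, and the trough geometry agrees. The stand seat is near (657,-92), the bottle (445,10), the groove (604,277) and the button (613,113). I'll rise, turn to yaw 0 and fly to a point in front of the stand for a close look.

Emit:
step_arm(
  targets=[
    [0, -0.04, 0, 1.4, 0.05],
    [0, -0.08, 0, 2.8, 0.05],
    [0, -0.12, 0, 4.2, 0.05],
    [0, -0.15, 0, 5.6, 0.05],
    [0, -0.15, 0, 7, 0.05],
  ],
)

```text
time_s: 0.52
position: [245.4, 578.2, 389.5]
tool_rot: [[0.851, 0.008, -0.526], [0.525, 0.012, 0.851], [0.013, -1.0, 0.006]]
force: [0.0, 0.0, 1.9]
opening: 49.7
```

Emit:
step_arm(
  targets=[
    [0, 0, 0, 1.4, 0.05],
    [0, 0, 0, 2.8, 0.05],
    [0, 0, 0, 4.2, 0.05],
    [0, 0, 0, 5.6, 0.05],
    [0, 0, 0, 6.4, 0.05],
  ],
)

```text
time_s: 0.93
position: [243.6, 575.1, 380.6]
tool_rot: [[1.0, -0.001, 0.005], [-0.005, -0.001, 1.0], [-0.001, -1.0, -0.001]]
force: [0.4, -0.5, 0.5]
opening: 50.0
```

Emit:
step_arm(
  targets=[
    [0.015, 0, -0.034, 0, 0.05],
    [0.03, 0, -0.068, 0, 0.05],
    [0.045, 0, -0.102, 0, 0.05],
    [0.06, 0, -0.136, 0, 0.05],
    [0.075, 0, -0.17, 0, 0.05],
  ],
)

```text
time_s: 1.35
position: [318.9, 403.8, 380.8]
tool_rot: [[1.0, -0.001, -0.001], [0.001, -0.001, 1.0], [-0.001, -1.0, -0.001]]
force: [1.0, -0.5, 0.5]
opening: 50.1
```

Emit:
step_arm(
  targets=[
    [0.015, 0, -0.034, 0, 0.05],
    [0.03, 0, -0.068, 0, 0.05],
    [0.045, 0, -0.102, 0, 0.05],
    [0.06, 0, -0.136, 0, 0.05],
    [0.075, 0, -0.17, 0, 0.05],
  ],
)

```text
time_s: 1.77
position: [394.0, 233.8, 381.1]
tool_rot: [[1.0, -0.001, -0.001], [0.001, -0.0, 1.0], [-0.001, -1.0, -0.0]]
force: [1.6, 0.0, -0.8]
opening: 50.0
```

Emit:
step_arm(
  targets=[
    [0.015, 0, -0.034, 0, 0.05],
    [0.03, 0, -0.068, 0, 0.05],
    [0.045, 0, -0.102, 0, 0.05],
    [0.06, 0, -0.136, 0, 0.05],
    [0.075, 0, -0.17, 0, 0.05],
  ],
)

```text
time_s: 2.18
position: [469.1, 63.9, 381.0]
tool_rot: [[1.0, -0.001, -0.0], [0.0, 0.0, 1.0], [-0.001, -1.0, 0.0]]
force: [0.0, 0.6, -0.2]
opening: 50.1
```

Emit:
step_arm(
  targets=[
    [0.015, 0, -0.034, 0, 0.05],
    [0.03, 0, -0.068, 0, 0.05],
    [0.045, 0, -0.102, 0, 0.05],
    [0.06, 0, -0.136, 0, 0.05],
    [0.075, 0, -0.157, 0, 0.05],
  ],
)

```text
time_s: 2.6
position: [544.5, -94.7, 380.7]
tool_rot: [[1.0, -0.001, 0.002], [-0.002, -0.001, 1.0], [-0.001, -1.0, -0.001]]
force: [0.6, 1.1, -1.4]
opening: 50.0
```

Run:
```python
from station import *
import cv2,pickle
s=observe();print(s["time_s"],s["position"],s["joint_pos"].round(1))
d=snapshot("wrist");print(d["position"],d["rotation"]);pickle.dump(d,open("w1.pkl","wb"));cv2.imwrite("pics/w1.png",d["image"][:,:,::-1])
```

```text
2.6 [544.48260759 -94.74595907 380.71106485] [-21.4  16.5  80.5  -0.1  83.1 -21.3]
[543.57960357 -26.7227104  522.80030217] [[ 0.99999129 -0.00339087 -0.00243375]
 [-0.00392032 -0.96317908 -0.2688321 ]
 [-0.00143256  0.2688393  -0.96318398]]
```

View pics/w1.png

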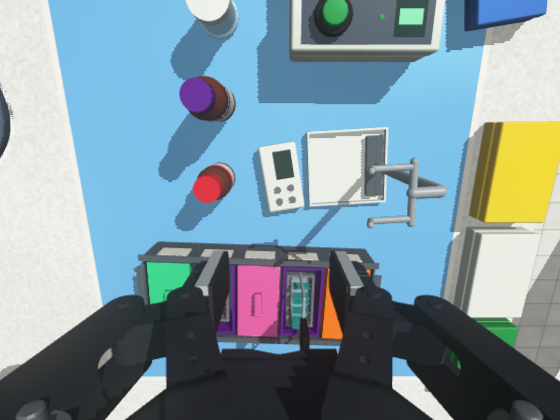

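Wrist view (right = +x, up = +y): hook tips at (372,170) and (369,222), hook roots at (413,167) and (413,221), purple cap (198,96), green button (336,11).

Run:
```python
from h import *
np.set_printoptions(precision=1,suppress=True)
d=pickle.load(open("w1.pkl","rb"));T=pickle.load(open("d0.pkl","rb"))["top"]
f=lambda u,v,z:print((u,v),onz(d,u,v,z))
print("tips");f(371,170,234);f(369,222,234)
print("roots");f(413,166,219);f(414,221,219)
print("tray");[f(*p,14) for p in((307,129),(385,127),(387,204),(309,206))]
print("cap");f(197,97,140)
print("button");f(336,10,90);
print("tri button",tri(d,(336,10),T,(205.3,186.75)), "cap",tri(d,(197,97),T,(243.3,253.9)))
print("tri tips",tri(d,(371,170),T,(57/3+254.7,130/3+129.7)),tri(d,(369,222),T,(128/3+254.7,127/3+129.7)))
print("bar of rack"); f(303,310,184)
```

```text
tips
(371, 170) [630.2 -66.7 234. ]
(369, 222) [ 632.2 -118.2  234. ]
roots
(413, 166) [675.9 -65.  219. ]
(414, 221) [ 683.5 -122.   219. ]
tray
(307, 129) [588.2 -30.8  14. ]
(385, 127) [713.2 -28.2  14. ]
(387, 204) [ 728.1 -155.6   14. ]
(309, 206) [ 594.3 -158.7   14. ]
cap
(197, 97) [446.8   7.1 140. ]
button
(336, 10) [614.5 112.3  90. ]
tri button (array([613.9, 112.3,  90.7]), np.float64(1.2193863799362952)) cap (array([445.4,   9.2, 134.8]), np.float64(3.2424217249189478))
tri tips (array([630.7, -66.4, 233.4]), np.float64(0.9718817720570524)) (array([ 633.6, -119.4,  229.8]), np.float64(0.3437574228064628))
bar of rack
(303, 310) [ 572.8 -250.4  184. ]
```

Emit:
step_arm(
  targets=[
    [0.007, 0, -0.04, 0, 0.05],
    [0.014, 0, -0.08, 0, 0.05],
    [0.021, 0, -0.12, 0, 0.05],
    [0.028, 0, -0.16, 0, 0.05],
    [0.035, 0, -0.2, 0.4, 0.05],
  ],
)

```text
time_s: 3.07
position: [579.2, -292.6, 380.7]
tool_rot: [[0.999, -0.001, 0.035], [-0.035, 0.001, 0.999], [-0.001, -1.0, 0.001]]
force: [0.7, -0.4, 1.3]
opening: 50.1
```

Emit:
step_arm(
  targets=[
    [0, 0.02, -0.017, 0, 0.05],
    [0, 0.055, -0.017, 0, 0.05],
    [0, 0.09, -0.017, 0, 0.05],
    [0, 0.125, -0.017, 0, 0.05],
    [0, 0.125, -0.017, 0, 0.05],
  ],
)

```text
time_s: 3.48
position: [574.2, -305.1, 247.6]
tool_rot: [[0.999, -0.014, 0.035], [-0.035, 0.011, 0.999], [-0.014, -1.0, 0.01]]
force: [-1.3, 0.6, -0.7]
opening: 50.0
```

Run:
```python
from station import *
import cv2,pickle
s=observe();print(s["time_s"],s["position"],s["joint_pos"].round(1))
d=snapshot("wrist");print(d["position"],d["rotation"]);pickle.dump(d,open("w2.pkl","wb"));cv2.imwrite("pics/w2.png",d["image"][:,:,::-1])
s=observe();print(s["time_s"],s["position"])
```

```text
3.4833 [ 574.23358924 -305.08235765  247.60196724] [-37.8  31.7  76.4   0.   72.9 -35.8]
[ 577.42059024 -238.79053853  390.44015852] [[ 0.99921606 -0.0316046  -0.0238415 ]
 [-0.03667967 -0.96567003 -0.25716918]
 [-0.01489529  0.25784208 -0.96607225]]
3.5333 [ 576.1725383  -306.30246885  251.66019771]
```

View pics/w2.png

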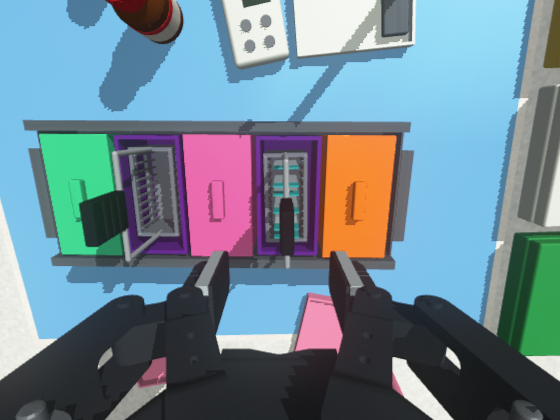

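Wrist view: loaded rack (with slides) in its dish, bar ends at (288,155) and (287,265), tab about (287,226), lying between the fingers in x.

Run:
```python
from h import *
np.set_printoptions(precision=1,suppress=True)
d=pickle.load(open("w2.pkl","rb"))
f=lambda u,v,z:print((u,v),onz(d,u,v,z))
f(288,155,136);f(287,265,136)
for v in(200,226,252): f(287.5,v,184)
f(281,200,184);f(294,200,184);
f(211,265,247);f(348,265,247)
```

```text
(288, 155) [ 580.5 -258.6  136. ]
(287, 265) [ 576.7 -356.6  136. ]
(287.5, 200) [ 578.7 -285.5  184. ]
(287.5, 226) [ 578.1 -304.4  184. ]
(287.5, 252) [ 577.5 -324.1  184. ]
(281, 200) [ 574.2 -285.4  184. ]
(294, 200) [ 583.2 -285.7  184. ]
(211, 265) [ 538.2 -304.   247. ]
(348, 265) [ 608.  -306.1  247. ]
```

Emit:
step_arm(
  targets=[
    [0, 0.03, 0, 0, 0.05],
    [0, 0.06, 0, 0, 0.05],
    [0, 0.09, 0, 0, 0.05],
    [0, 0.107, 0, 0, 0.05],
    [0, 0.107, 0, 0, 0.05],
  ],
)

```text
time_s: 3.95
position: [577.9, -307.3, 147.6]
tool_rot: [[0.999, -0.004, 0.034], [-0.034, 0.003, 0.999], [-0.004, -1.0, 0.003]]
force: [-0.3, 0.6, 0.3]
opening: 50.1
```

Emit:
step_arm(
  targets=[
    [0, 0, 0, 0, 0.05],
    [0, 0, 0, 0, 0.03],
    [0, 0, 0, 0, 0.0],
    [0, 0, 0, 0, 0.0],
    [0, 0, 0, 0, 0.0],
  ],
)

```text
time_s: 4.37
position: [579.6, -309.0, 151.6]
tool_rot: [[0.999, 0.003, 0.034], [-0.034, -0.002, 0.999], [0.003, -1.0, -0.002]]
force: [-0.5, 2.2, 6.6]
opening: 9.5
```

Emit:
step_arm(
  targets=[
    [0, 0, 0, 0, 0.0],
    [0, 0, 0, 0, 0.0],
    [0, 0, 0, 0, 0.0],
    [0, -0.01, 0, 0, 0.0],
    [0, -0.02, 0, 0, 0.0],
  ],
)

```text
time_s: 4.78
position: [578.0, -307.8, 169.2]
tool_rot: [[0.999, -0.002, 0.034], [-0.034, 0.002, 0.999], [-0.002, -1.0, 0.002]]
force: [0.2, 0.1, -2.7]
opening: 9.2
```

Emit:
step_arm(
  targets=[
    [0, -0.015, 0, 0, 0.0],
    [0, -0.035, 0, 0, 0.0],
    [0, -0.06, 0, 0, 0.0],
    [0, -0.08, 0, 0, 0.0],
    [0, -0.093, 0, 0, 0.0],
  ],
)

```text
time_s: 5.2
position: [579.5, -308.8, 265.5]
tool_rot: [[0.999, 0.003, 0.034], [-0.034, -0.002, 0.999], [0.003, -1.0, -0.002]]
force: [0.2, -0.3, -2.2]
opening: 9.3
```

Emit:
step_arm(
  targets=[
    [0, 0, 0, -0.2, 0.0],
    [0, 0, 0.012, -0.4, 0.0],
    [-0.001, 0, 0.033, -0.6, 0.0],
    [-0.002, 0, 0.057, -0.8, 0.0],
    [-0.003, 0, 0.082, -0.9, 0.0],
  ],
)

```text
time_s: 5.62
position: [577.1, -224.2, 260.2]
tool_rot: [[0.999, -0.004, -0.045], [0.045, 0.003, 0.999], [-0.004, -1.0, 0.003]]
force: [0.6, 0.0, -1.0]
opening: 9.1
```

Emit:
step_arm(
  targets=[
    [0.001, 0, 0.026, 0, 0.0],
    [0.002, 0, 0.052, 0, 0.0],
    [0.003, 0, 0.08, 0, 0.0],
    [0.004, 0, 0.105, 0, 0.0],
    [0.006, 0, 0.127, 0, 0.0],
  ],
)

```text
time_s: 6.03
position: [576.9, -95.8, 260.4]
tool_rot: [[0.999, -0.005, -0.046], [0.046, 0.003, 0.999], [-0.005, -1.0, 0.003]]
force: [0.5, -0.0, -2.7]
opening: 9.2
```

Emit:
step_arm(
  targets=[
    [0, 0, 0.006, 0, 0.0],
    [0, 0, 0.006, 0, 0.0],
    [0, 0, 0.006, 0, 0.0],
    [0, 0, 0.006, 0, 0.0],
    [0, 0, 0.006, 0, 0.0],
  ],
)

```text
time_s: 6.45
position: [578.7, -94.3, 262.0]
tool_rot: [[0.999, -0.0, -0.043], [0.043, -0.0, 0.999], [-0.0, -1.0, -0.0]]
force: [0.6, -0.5, -3.3]
opening: 9.3
```

Run:
```python
from station import *
import cv2,pickle,numpy as np
s=observe();print(s["time_s"],s["position"],s["force"])
D={n:snapshot(n) for n in("wrist","scene","top")};pickle.dump(D,open("w3.pkl","wb"))
s=observe();print(s["position"],s["tool_rot"].round(3))
c=np.zeros((420,800,3),np.uint8);c[:,:560]=D["wrist"]["image"]
c[:,560:]=0;t=cv2.resize(D["scene"]["image"][170:290,255:335],None,fx=3,fy=3);c[:360,560:]=t
cv2.imwrite("pics/w3.png",c[:,:,::-1])
```

```text
6.45 [578.65669187 -94.2837143  261.98145632] [ 0.64454867 -0.47959935 -3.32632931]
[578.68403933 -94.13873473 262.1911099 ] [[ 0.999 -0.    -0.043]
 [ 0.043 -0.     0.999]
 [-0.    -1.    -0.   ]]
```

View pics/w3.png

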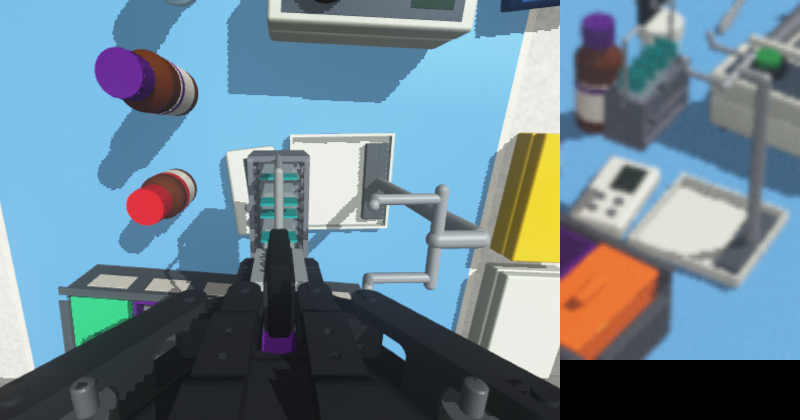

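Rack held upright in front of the hooks. Hook tips (374,202) and (368,281), roots (443,198) and (433,282), +y end of the bar (280,157).

Run:
```python
from h import *
np.set_printoptions(precision=1,suppress=True)
d=pickle.load(open("w3.pkl","rb"))["wrist"]
f=lambda u,v,z:print((u,v),onz(d,u,v,z))
f(374,202,235);f(368,281,235);f(441,198,219);f(433,283,219);f(280,157,249)
```

```text
(374, 202) [630.3 -65.5 235. ]
(368, 281) [ 632.9 -115.3  235. ]
(441, 198) [676.8 -64.9 219. ]
(433, 283) [ 682.2 -123.3  219. ]
(280, 157) [575.7 -41.1 249. ]
```

Emit:
step_arm(
  targets=[
    [0.01, 0, 0, 0, 0.0],
    [0.028, 0, 0, 0, 0.0],
    [0.048, 0, 0, 0, 0.0],
    [0.065, 0, 0, 0, 0.0],
    [0.075, 0, -0.001, 0, 0.0],
  ],
)

```text
time_s: 7.02
position: [656.5, -91.1, 262.3]
tool_rot: [[0.999, 0.003, -0.044], [0.044, -0.0, 0.999], [0.003, -1.0, -0.0]]
force: [-0.0, -0.1, -3.5]
opening: 9.2
```

Emit:
step_arm(
  targets=[
    [0, 0, 0, 0, 0.0],
    [0, 0.004, 0, 0, 0.0],
    [0, 0.009, 0, 0, 0.0],
    [0, 0.014, 0, 0, 0.0],
    [0, 0.018, 0, 0, 0.0],
  ],
)

```text
time_s: 7.43
position: [652.6, -90.7, 243.4]
tool_rot: [[0.999, -0.002, -0.044], [0.044, 0.001, 0.999], [-0.002, -1.0, 0.001]]
force: [-0.6, -0.2, -2.3]
opening: 9.6
```

Emit:
step_arm(
  targets=[
    [0, 0.001, 0, 0, 0.0],
    [0, 0.002, 0, 0, 0.0],
    [0, 0.003, 0, 0, 0.0],
    [0, 0.004, 0, 0, 0.0],
    [0, 0.004, 0, 0, 0.0],
  ],
)

```text
time_s: 7.85
position: [653.8, -90.9, 240.5]
tool_rot: [[0.999, 0.0, -0.044], [0.044, -0.0, 0.999], [0.0, -1.0, -0.0]]
force: [-0.4, -0.3, -2.6]
opening: 9.6
```

Emit:
step_arm(
  targets=[
    [0, 0.0005, 0, 0, 0.0],
    [0, 0.001, 0, 0, 0.0],
    [0, 0.0015, 0, 0, 0.0],
    [0, 0.002, 0, 0, 0.0],
    [0, 0.002, 0, 0, 0.0],
  ],
)

```text
time_s: 8.27
position: [653.9, -90.9, 240.0]
tool_rot: [[0.999, 0.001, -0.044], [0.044, -0.001, 0.999], [0.001, -1.0, -0.001]]
force: [-2.7, 0.3, 5.4]
opening: 9.0
```

Emit:
step_arm(
  targets=[
    [0, 0.0003, 0, 0, 0.0],
    [0, 0.0006, 0, 0, 0.0],
    [0, 0.001, 0, 0, 0.0],
    [0, 0.001, 0, 0, 0.0],
    [0, 0.001, 0, 0, 0.0],
  ],
)

```text
time_s: 8.68
position: [653.9, -90.9, 239.9]
tool_rot: [[0.999, 0.002, -0.044], [0.044, -0.001, 0.999], [0.002, -1.0, -0.001]]
force: [-4.4, 0.5, 9.5]
opening: 8.9
```

About 12 N on the hooks while still gripped, so the tug is done. I'll relax it slightly, open and rise.

Emit:
step_arm(
  targets=[
    [0, -0.001, 0, 0, 0.0],
    [0, -0.002, 0, 0, 0.0],
    [0, -0.002, 0, 0, 0.0],
    [0, -0.002, 0, 0, 0.004],
    [0, -0.002, 0, 0, 0.012],
  ],
)

```text
time_s: 9.1
position: [654.0, -90.9, 239.3]
tool_rot: [[0.999, 0.001, -0.044], [0.044, -0.0, 0.999], [0.001, -1.0, -0.0]]
force: [0.8, 0.4, -0.4]
opening: 11.9
```

Emit:
step_arm(
  targets=[
    [0, -0.001, 0, 0, 0.025],
    [0, -0.001, 0, 0, 0.035],
    [0, -0.001, 0, 0, 0.035],
    [0, -0.001, 0, 0, 0.035],
    [0, -0.001, 0, 0, 0.035],
  ],
)

```text
time_s: 9.52
position: [653.7, -90.8, 240.0]
tool_rot: [[0.999, -0.0, -0.044], [0.044, 0.0, 0.999], [-0.0, -1.0, 0.0]]
force: [0.2, 0.6, -0.6]
opening: 35.0
```

Emit:
step_arm(
  targets=[
    [0, -0.01, 0, 0, 0.035],
    [0, -0.03, 0, 0, 0.035],
    [0, -0.06, 0, 0, 0.035],
    [0, -0.09, 0, 0, 0.035],
    [0, -0.11, 0, 0, 0.035],
  ],
)

```text
time_s: 9.93
position: [654.6, -91.1, 354.4]
tool_rot: [[0.999, 0.005, -0.044], [0.044, -0.001, 0.999], [0.005, -1.0, -0.002]]
force: [0.8, 0.7, -0.2]
opening: 35.3
```

Run:
```python
from station import *
import cv2,pickle,numpy as np
s=observe();print(s["time_s"],s["position"],s["force"])
D={n:snapshot(n) for n in("wrist","scene","top")};pickle.dump(D,open("w4.pkl","wb"))
c=np.zeros((420,800,3),np.uint8);c[:,:560]=D["wrist"]["image"]
t=cv2.resize(D["scene"]["image"][170:290,255:335],None,fx=3,fy=3);c[:360,560:]=t
cv2.imwrite("pics/w4.png",c[:,:,::-1])
```

```text
9.9333 [654.62711857 -91.06962161 354.43903343] [ 0.83509714  0.67604468 -0.15123264]
```

View pics/w4.png

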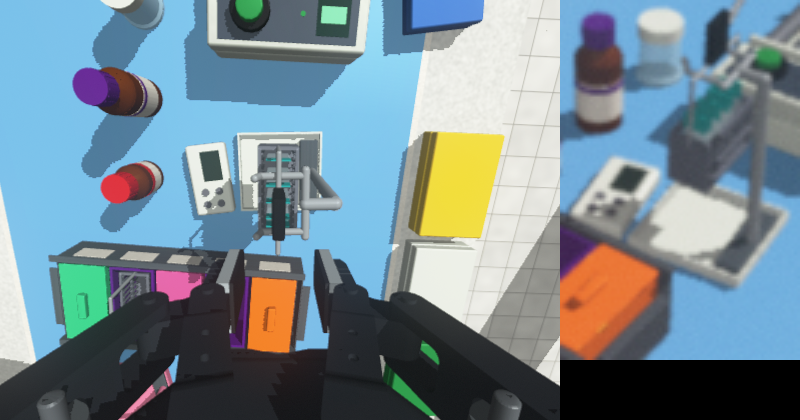

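Rack hangs on both hooks in both views: the bar is across the two hooks, the rack is upright and the gripper is clear. Next is the bottle.

Emit:
step_arm(
  targets=[
    [-0.02, 0, 0.011, 0, 0.065],
    [-0.04, 0, 0.022, 0.1, 0.065],
    [-0.06, 0, 0.033, 0.2, 0.065],
    [-0.08, 0, 0.044, 0.4, 0.065],
    [-0.102, 0, 0.055, 0.5, 0.065],
  ],
)

```text
time_s: 10.5
position: [547.5, -39.7, 348.4]
tool_rot: [[1.0, -0.003, 0.0], [-0.0, 0.001, 1.0], [-0.003, -1.0, 0.001]]
force: [-0.4, -0.1, 0.1]
opening: 65.3
```

Emit:
step_arm(
  targets=[
    [-0.025, 0, 0.012, 0, 0.065],
    [-0.05, 0, 0.025, 0, 0.065],
    [-0.075, 0, 0.038, 0, 0.065],
    [-0.104, 0.02, 0.05, 0, 0.065],
    [-0.104, 0.05, 0.05, 0, 0.065],
  ],
)

```text
time_s: 10.92
position: [440.4, 12.0, 300.7]
tool_rot: [[1.0, -0.001, -0.002], [0.002, 0.001, 1.0], [-0.001, -1.0, 0.001]]
force: [0.9, 0.1, -1.9]
opening: 65.3
```

Run:
```python
from station import *
from h import *
d=snapshot("wrist");s=observe();print(s["position"],s["tool_rot"].round(3))
h=cv2.cvtColor(d["image"],cv2.COLOR_RGB2HSV);m=cv2.inRange(h,(130,80,60),(165,255,255))
n,l,st,ce=cv2.connectedComponentsWithStats(m)
for i in np.argsort(-st[1:,4])[:2]+1:
    x,y,w,hh,a=st[i];print(st[i],onz(d,x,y+hh*.4,140),onz(d,x+w,y+hh*.4,140),onz(d,x+w/2,y,140),onz(d,x+w/2,y+hh,140))
cv2.imwrite("pics/w5.png",d["image"][:,:,::-1])
```

```text
[438.36358655  11.73295258 294.37409196] [[ 1.    -0.012 -0.002]
 [ 0.002  0.003  1.   ]
 [-0.012 -1.     0.003]]
[ 266  176   39   41 1185] [425.80320208  16.02431305 140.        ] [465.23003632  16.05596762 140.        ] [445.41274769  32.7051011  140.        ] [445.68331342  -9.89179511 140.        ]
[268 186   1   1   1] [427.88056585  22.17974659 140.        ] [428.88630519  22.18052253 140.        ] [428.3869102   22.58805893 140.        ] [428.3782221  21.5677049 140.       ]
```

Emit:
step_arm(
  targets=[
    [0, 0.02, 0, 0, 0.065],
    [0, 0.05, 0, 0, 0.065],
    [0, 0.08, 0, 0, 0.065],
    [0, 0.11, 0, 0, 0.065],
    [0, 0.135, 0, 0, 0.065],
  ],
)

```text
time_s: 11.38
position: [444.6, 9.5, 163.2]
tool_rot: [[1.0, -0.003, -0.0], [0.0, 0.001, 1.0], [-0.003, -1.0, 0.001]]
force: [-0.4, 0.5, 0.1]
opening: 64.6
```

Emit:
step_arm(
  targets=[
    [0, 0.015, 0, 0, 0.065],
    [0, 0.03, 0, 0, 0.065],
    [0, 0.045, 0, 0, 0.065],
    [0, 0.056, 0, 0, 0.065],
    [0, 0.056, 0, 0, 0.065],
  ],
)

```text
time_s: 11.8
position: [444.0, 9.6, 107.0]
tool_rot: [[1.0, -0.006, -0.0], [0.0, 0.001, 1.0], [-0.006, -1.0, 0.001]]
force: [-0.2, 0.1, -0.1]
opening: 64.6
```

Emit:
step_arm(
  targets=[
    [0, 0, 0, 0, 0.065],
    [0, 0, 0, 0, 0.05],
    [0, 0, 0, 0, 0.04],
    [0, 0, 0, 0, 0.02],
    [0, 0, 0, 0, 0.02],
  ],
)

```text
time_s: 12.22
position: [446.0, 9.4, 110.3]
tool_rot: [[1.0, 0.002, -0.001], [0.001, -0.001, 1.0], [0.002, -1.0, -0.001]]
force: [-0.2, -0.5, 4.6]
opening: 36.6
```

Emit:
step_arm(
  targets=[
    [0, 0, 0, 0, 0.0],
    [0, 0, 0, 0, 0.0],
    [0, -0.005, 0, 0, 0.0],
    [0, -0.02, 0, 0, 0.0],
    [0, -0.04, 0, 0, 0.0],
  ],
)

```text
time_s: 12.63
position: [443.5, 10.0, 148.6]
tool_rot: [[1.0, -0.005, -0.001], [0.001, 0.001, 1.0], [-0.005, -1.0, 0.001]]
force: [-0.2, 0.0, -2.6]
opening: 36.5
```

Emit:
step_arm(
  targets=[
    [0, -0.02, 0, 0, 0.0],
    [0, -0.045, 0, 0, 0.0],
    [0, -0.07, 0, 0, 0.0],
    [0, -0.095, 0, 0, 0.0],
    [0, -0.11, 0, 0, 0.0],
  ],
)

```text
time_s: 13.05
position: [445.4, 9.7, 261.6]
tool_rot: [[1.0, 0.002, -0.001], [0.001, -0.0, 1.0], [0.002, -1.0, -0.0]]
force: [-0.0, -0.2, -3.4]
opening: 36.6
```

Emit:
step_arm(
  targets=[
    [0.005, 0, 0.01, 0, 0.0],
    [0.015, 0, 0.03, 0, 0.0],
    [0.027, 0, 0.057, 0, 0.0],
    [0.04, 0, 0.087, 0, 0.0],
    [0.053, 0, 0.117, 0, 0.0],
  ],
)

```text
time_s: 13.47
position: [497.4, 128.3, 257.8]
tool_rot: [[1.0, -0.003, 0.0], [-0.0, 0.0, 1.0], [-0.003, -1.0, 0.0]]
force: [0.9, -0.1, -2.6]
opening: 36.3
```

Emit:
step_arm(
  targets=[
    [0.013, 0, 0.029, 0, 0.0],
    [0.026, 0, 0.058, 0, 0.0],
    [0.04, 0, 0.087, 0, 0.0],
    [0.053, 0, 0.116, 0, 0.0],
    [0.065, 0, 0.144, 0, 0.0],
  ],
)

```text
time_s: 13.88
position: [562.2, 272.9, 256.9]
tool_rot: [[1.0, -0.004, -0.001], [0.001, -0.001, 1.0], [-0.004, -1.0, -0.001]]
force: [0.3, -0.3, -3.4]
opening: 36.7
```

Emit:
step_arm(
  targets=[
    [0.011, 0, 0.026, 0, 0.0],
    [0.022, 0, 0.05, 0, 0.0],
    [0.031, 0, 0.07, 0, 0.0],
    [0.037, 0, 0.084, 0, 0.0],
    [0.04, 0, 0.092, 0, 0.0],
  ],
)

```text
time_s: 14.3
position: [602.1, 365.2, 256.3]
tool_rot: [[1.0, -0.004, -0.002], [0.002, -0.0, 1.0], [-0.004, -1.0, -0.0]]
force: [0.1, 0.1, -3.6]
opening: 36.5
```

Emit:
step_arm(
  targets=[
    [0, 0, 0, 0, 0.0],
    [0, 0.01, 0, 0, 0.0],
    [0, 0.022, 0, 0, 0.0],
    [0, 0.034, 0, 0, 0.0],
    [0, 0.04, 0, 0, 0.0],
  ],
)

```text
time_s: 14.72
position: [601.3, 361.0, 216.0]
tool_rot: [[1.0, -0.005, 0.001], [-0.001, -0.002, 1.0], [-0.005, -1.0, -0.002]]
force: [-0.8, -0.3, -3.5]
opening: 36.4
```

Run:
```python
from station import *
import cv2,pickle,numpy as np
s=observe();print(s["time_s"],s["position"],s["force"])
D={n:snapshot(n) for n in("wrist","scene","top")};pickle.dump(D,open("w6.pkl","wb"))
c=np.zeros((420,800,3),np.uint8);c[:,:560]=D["wrist"]["image"]
t=cv2.resize(D["scene"]["image"][90:230,300:400],None,fx=2.4,fy=2.4);c[:t.shape[0],560:560+t.shape[1]]=t
cv2.imwrite("pics/w6.png",c[:,:,::-1])
```

```text
14.7167 [601.29750565 360.96801656 216.03789944] [-0.83252106 -0.26901252 -3.51613396]
```

View pics/w6.png

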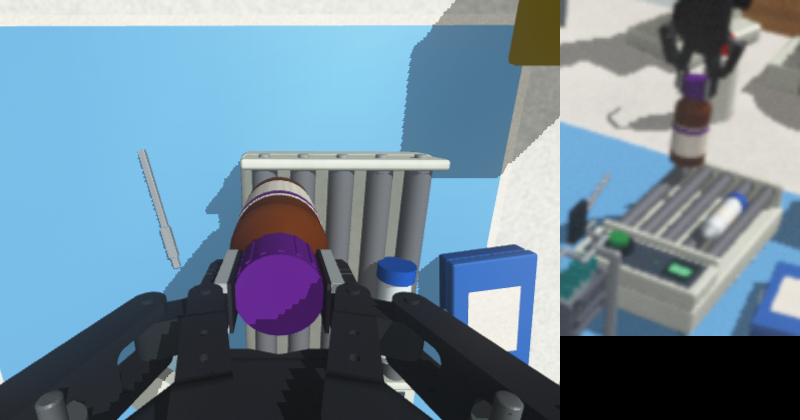

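The bottle hangs upright over the groove, with its base over the front two rollers at about (280,200). The tool can't tilt, so I'll use the outer edge of the +y end plate as a fulcrum: move outside it, lower, then draw the bottle inward so it pivots in the pads.

Emit:
step_arm(
  targets=[
    [0, -0.005, 0.01, 0, 0.0],
    [0, -0.005, 0.03, 0, 0.0],
    [0, -0.005, 0.05, 0, 0.0],
    [0, -0.005, 0.07, 0, 0.0],
    [0, -0.005, 0.08, 0, 0.0],
  ],
)

```text
time_s: 15.28
position: [603.2, 446.2, 226.0]
tool_rot: [[1.0, 0.003, -0.002], [0.002, 0.003, 1.0], [0.003, -1.0, 0.003]]
force: [-0.5, -0.2, -2.9]
opening: 36.6
```

Emit:
step_arm(
  targets=[
    [0, 0, 0, 0, 0.0],
    [0, 0.01, 0, 0, 0.0],
    [0, 0.026, 0, 0, 0.0],
    [0, 0.042, 0, 0, 0.0],
    [0, 0.05, 0, 0, 0.0],
  ],
)

```text
time_s: 15.7
position: [601.9, 440.5, 171.5]
tool_rot: [[1.0, -0.004, 0.001], [-0.001, -0.003, 1.0], [-0.004, -1.0, -0.003]]
force: [-0.2, 0.3, -3.7]
opening: 36.6
```

Emit:
step_arm(
  targets=[
    [0, 0, -0.004, 0, 0.0],
    [0, 0, -0.01, 0, 0.0],
    [0, -0.001, -0.016, 0, 0.0],
    [0, -0.002, -0.022, 0, 0.0],
    [0, -0.003, -0.027, 0, 0.0],
  ],
)

```text
time_s: 16.12
position: [603.6, 416.3, 178.7]
tool_rot: [[1.0, 0.002, 0.0], [-0.0, 0.004, 1.0], [0.002, -1.0, 0.004]]
force: [-0.2, 4.2, -5.8]
opening: 36.9
```

Run:
```python
from station import *
import cv2,pickle,numpy as np
s=observe();print(s["time_s"],s["position"],s["force"],s["moment"])
D={n:snapshot(n) for n in("wrist","scene")}
c=np.zeros((420,800,3),np.uint8);c[:,:560]=D["wrist"]["image"]
t=cv2.resize(D["scene"]["image"][80:220,310:410],None,fx=2.4,fy=2.4);c[:t.shape[0],560:560+t.shape[1]]=t
cv2.imwrite("pics/w7.png",c[:,:,::-1])
```

```text
16.1167 [603.61138716 416.27331253 178.70930903] [-0.21561366  4.24124428 -5.75928959] [0.95715903 0.03830441 0.02776978]
```

View pics/w7.png

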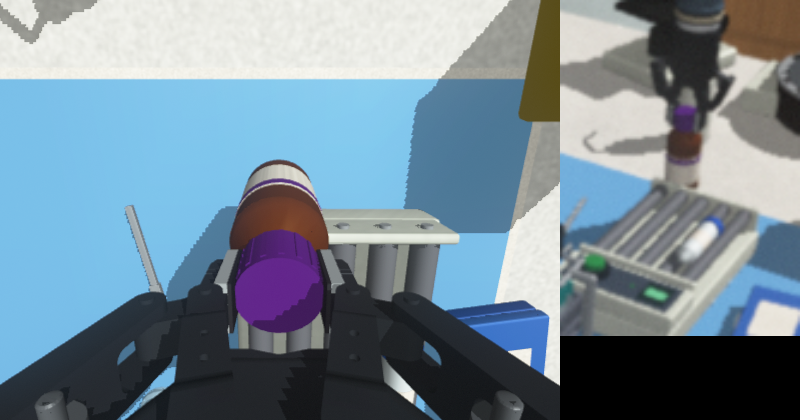

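Contact felt (4 N) and the bottle is starting to tilt, with its base trailing at (280,165). Carrying on along the arc.

Emit:
step_arm(
  targets=[
    [0, -0.001, -0.009, 0, 0.0],
    [0, -0.002, -0.018, 0, 0.0],
    [0, -0.0025, -0.027, 0, 0.0],
    [0, -0.002, -0.035, 0, 0.0],
    [0, -0.001, -0.043, 0, 0.0],
  ],
)

```text
time_s: 16.63
position: [603.3, 372.3, 178.9]
tool_rot: [[1.0, 0.001, -0.0], [0.0, 0.001, 1.0], [0.001, -1.0, 0.001]]
force: [0.2, 4.3, -4.1]
opening: 36.4
```

Emit:
step_arm(
  targets=[
    [0, 0.002, -0.007, 0, 0.0],
    [0, 0.004, -0.014, 0, 0.0],
    [0, 0.006, -0.021, 0, 0.0],
    [0, 0.009, -0.028, 0, 0.0],
    [0, 0.012, -0.035, 0, 0.0],
  ],
)

```text
time_s: 17.05
position: [603.2, 336.9, 166.1]
tool_rot: [[1.0, 0.0, -0.001], [0.001, -0.0, 1.0], [0.0, -1.0, -0.0]]
force: [0.2, 4.0, -1.4]
opening: 36.7
```

Emit:
step_arm(
  targets=[
    [0, 0.005, -0.008, 0, 0.0],
    [0, 0.01, -0.015, 0, 0.0],
    [0, 0.015, -0.022, 0, 0.0],
    [0, 0.021, -0.029, 0, 0.0],
    [0, 0.026, -0.035, 0, 0.0],
  ],
)

```text
time_s: 17.47
position: [603.0, 301.6, 139.6]
tool_rot: [[1.0, -0.0, -0.0], [0.0, -0.001, 1.0], [-0.0, -1.0, -0.001]]
force: [-0.6, 4.4, -0.5]
opening: 36.2
```

Run:
```python
from station import *
import cv2,pickle,numpy as np
s=observe();print(s["time_s"],s["position"],s["force"],s["moment"])
D={n:snapshot(n) for n in("wrist","scene")}
c=np.zeros((420,800,3),np.uint8);c[:,:560]=D["wrist"]["image"]
t=cv2.resize(D["scene"]["image"][80:220,310:410],None,fx=2.4,fy=2.4);c[:t.shape[0],560:560+t.shape[1]]=t
cv2.imwrite("pics/w8.png",c[:,:,::-1])
```

```text
17.4667 [603.02793295 301.58402763 139.60235458] [-0.55621026  4.38589392 -0.4892996 ] [ 0.92848025  0.00399246 -0.04319768]
```

View pics/w8.png

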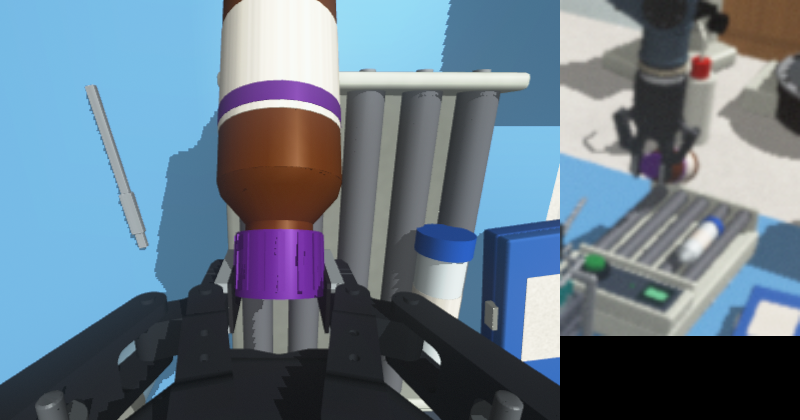

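Works as planned: the bottle is now about 70° over, lying along the groove with its cap between the pads at (280,265). I'll draw the base inside the plate and lower.

Emit:
step_arm(
  targets=[
    [0, -0.001, -0.012, 0, 0.0],
    [0, -0.002, -0.026, 0, 0.0],
    [0, -0.002, -0.04, 0, 0.0],
    [0, -0.002, -0.055, 0, 0.0],
    [0, -0.002, -0.067, 0, 0.0],
  ],
)

```text
time_s: 17.98
position: [602.8, 232.9, 142.0]
tool_rot: [[1.0, -0.001, -0.0], [0.0, -0.002, 1.0], [-0.001, -1.0, -0.002]]
force: [1.0, 0.2, -2.7]
opening: 36.3
```

Emit:
step_arm(
  targets=[
    [0, 0.003, 0, 0, 0.0],
    [0, 0.009, 0, 0, 0.0],
    [0, 0.015, 0, 0, 0.0],
    [0, 0.021, 0, 0, 0.0],
    [0, 0.026, 0, 0, 0.0],
  ],
)

```text
time_s: 18.4
position: [603.8, 235.9, 116.0]
tool_rot: [[1.0, 0.001, -0.001], [0.001, 0.0, 1.0], [0.001, -1.0, 0.0]]
force: [2.0, -4.0, 2.8]
opening: 36.0
```

Emit:
step_arm(
  targets=[
    [0, 0.004, 0, 0, 0.0],
    [0, 0.008, 0, 0, 0.0],
    [0, 0.012, 0, 0, 0.0],
    [0, 0.015, 0, 0, 0.0],
    [0, 0.017, 0, 0, 0.0],
  ],
)

```text
time_s: 18.82
position: [602.8, 235.8, 98.6]
tool_rot: [[1.0, -0.001, -0.001], [0.001, -0.0, 1.0], [-0.001, -1.0, -0.0]]
force: [0.4, -2.7, 2.4]
opening: 36.2
```

Emit:
step_arm(
  targets=[
    [0, 0.001, 0, 0, 0.0],
    [0, 0.002, 0, 0, 0.0],
    [0, 0.003, 0, 0, 0.0],
    [0, 0.004, 0, 0, 0.0],
    [0, 0.005, 0, 0, 0.0],
  ],
)

```text
time_s: 19.23
position: [603.1, 235.7, 94.3]
tool_rot: [[1.0, -0.0, -0.001], [0.001, 0.0, 1.0], [-0.0, -1.0, 0.0]]
force: [0.8, -3.6, 2.8]
opening: 35.9
```

Emit:
step_arm(
  targets=[
    [0, 0.001, 0, 0, 0.0],
    [0, 0.002, 0, 0, 0.0],
    [0, 0.003, 0, 0, 0.0],
    [0, 0.004, 0, 0, 0.0],
    [0, 0.005, 0, 0, 0.0],
  ],
)

```text
time_s: 19.65
position: [603.1, 235.7, 89.2]
tool_rot: [[1.0, -0.0, -0.001], [0.001, 0.0, 1.0], [-0.0, -1.0, 0.0]]
force: [0.5, -2.6, 1.6]
opening: 36.4
```

Run:
```python
from station import *
import cv2,pickle,numpy as np
s=observe();print(s["time_s"],s["position"],s["force"],s["moment"])
D={n:snapshot(n) for n in("wrist","scene")};pickle.dump(D,open("w9.pkl","wb"))
c=np.zeros((420,800,3),np.uint8);c[:,:560]=D["wrist"]["image"]
t=cv2.resize(D["scene"]["image"][80:220,310:410],None,fx=2.4,fy=2.4);c[:t.shape[0],560:560+t.shape[1]]=t
cv2.imwrite("pics/w9.png",c[:,:,::-1])
```

```text
19.65 [603.11214935 235.66863405  89.22965399] [ 0.45549329 -2.61002103  1.55114024] [-0.11498526  0.00057885 -0.00874582]
```

View pics/w9.png

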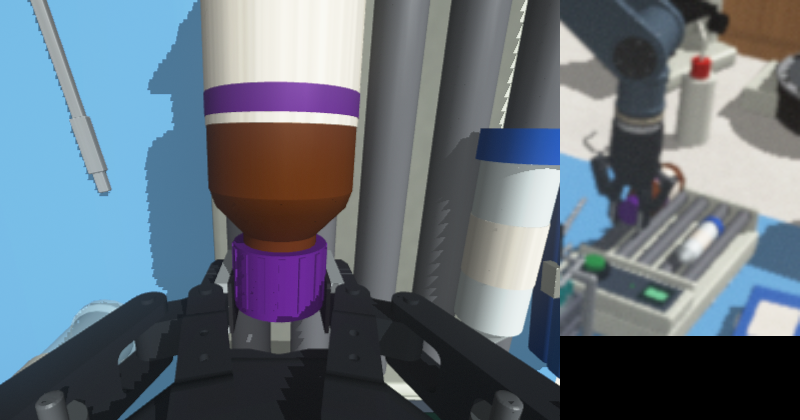

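Emit:
step_arm(
  targets=[
    [0, 0.0005, 0, 0, 0.0],
    [0, 0.001, 0, 0, 0.0],
    [0, 0.001, 0, 0, 0.0],
    [0, 0.0015, 0, 0, 0.0],
    [0, 0.0015, 0, 0, 0.0],
  ],
)

```text
time_s: 20.17
position: [603.2, 235.6, 87.8]
tool_rot: [[1.0, 0.0, -0.001], [0.001, 0.0, 1.0], [0.0, -1.0, 0.0]]
force: [0.1, -3.2, 2.1]
opening: 36.4
```

Emit:
step_arm(
  targets=[
    [0, 0.0005, 0, 0, 0.0],
    [0, 0.001, 0, 0, 0.0],
    [0, 0.001, 0, 0, 0.0],
    [0, 0.0015, 0, 0, 0.0],
    [0, 0.0015, 0, 0, 0.0],
  ],
)

```text
time_s: 20.58
position: [603.2, 235.6, 86.3]
tool_rot: [[1.0, 0.0, -0.001], [0.001, 0.0, 1.0], [0.0, -1.0, 0.0]]
force: [-0.3, -3.7, 2.7]
opening: 36.4
```

Emit:
step_arm(
  targets=[
    [0, 0, 0, 0, 0.037],
    [0, 0, 0, 0, 0.039],
    [0, 0, 0, 0, 0.045],
    [0, 0, 0, 0, 0.055],
    [0, 0, 0, 0, 0.055],
  ],
)

```text
time_s: 21.0
position: [602.6, 236.0, 86.0]
tool_rot: [[1.0, -0.001, -0.001], [0.001, 0.0, 1.0], [-0.001, -1.0, 0.0]]
force: [-0.2, -0.7, -0.7]
opening: 55.2
```

Emit:
step_arm(
  targets=[
    [0, -0.005, 0, 0, 0.055],
    [0, -0.02, 0, 0, 0.055],
    [0, -0.05, 0, 0, 0.055],
    [0, -0.08, 0, 0, 0.055],
    [0, -0.11, 0, 0, 0.055],
  ],
)

```text
time_s: 21.42
position: [602.7, 235.7, 197.4]
tool_rot: [[1.0, -0.001, -0.001], [0.001, -0.0, 1.0], [-0.001, -1.0, -0.0]]
force: [0.7, -0.9, -0.7]
opening: 54.9
```

Emit:
step_arm(
  targets=[
    [0, 0, 0, 0, 0.055],
    [0, 0, 0, 0, 0.055],
    [0, 0, 0, 0, 0.055],
    [0, 0, 0, 0, 0.055],
    [0, 0, 0, 0, 0.055],
  ],
)

```text
time_s: 21.83
position: [602.1, 235.4, 194.6]
tool_rot: [[1.0, -0.003, -0.001], [0.001, -0.001, 1.0], [-0.003, -1.0, -0.001]]
force: [0.1, 0.3, 0.9]
opening: 54.8
```

Run:
```python
from station import *
import cv2,pickle,numpy as np
s=observe();print(s["time_s"],s["position"],s["force"],s["moment"])
D={n:snapshot(n) for n in("wrist","top")};pickle.dump(D,open("w10.pkl","wb"))
c=np.zeros((420,800,3),np.uint8);c[:,:560]=D["wrist"]["image"]
t=cv2.resize(D["top"]["image"][125:265,85:185],None,fx=2.4,fy=2.4);c[:t.shape[0],560:560+t.shape[1]]=t
cv2.imwrite("pics/w10.png",c[:,:,::-1])
```

```text
21.8333 [602.05079628 235.43240414 194.62603164] [0.0851349  0.29765579 0.87883481] [ 0.00060189 -0.02621324 -0.01761806]
```

The viewer has reached its limit, so I'll check the lie of the bottle numerically from the colour masks.

Run:
```python
from h import *
np.set_printoptions(precision=1,suppress=True)
D=pickle.load(open("w10.pkl","rb"))
for n in D:
    d=D[n];h=cv2.cvtColor(d["image"],cv2.COLOR_RGB2HSV)
    m=cv2.inRange(h,(130,70,40),(165,255,255));
    k,l,st,ce=cv2.connectedComponentsWithStats(m)
    for i in np.argsort(-st[1:,4])[:5]+1:
        x,y,w,hh,a=st[i]
        if a<8: continue
        print(n,st[i],"c",onz(d,*ce[i],107.7),"L/R at axis z",onz(d,x,y+hh/2,107.7),onz(d,x+w,y+hh/2,107.7),"T/B",onz(d,x+w/2,y,107.7),onz(d,x+w/2,y+hh,107.7))
```

```text
wrist [ 256  186   52   43 1866] c [602.6 242.3 107.7] L/R at axis z [582.7 243.  107.7] [623.  243.  107.7] T/B [602.8 259.9 107.7] [602.9 225.4 107.7]
wrist [244 110  79  13 956] c [603.8 310.9 107.7] L/R at axis z [575.5 310.4 107.7] [632.1 310.3 107.7] T/B [603.8 314.8 107.7] [603.8 305.9 107.7]
top [ 344  186   53   35 1477] c [ 576.2 -300.9  107.7] L/R at axis z [ 570.1 -237.   107.7] [ 570.2 -368.3  107.7] T/B [ 613.8 -302.9  107.7] [ 526.6 -302.5  107.7]
top [342 218  53  54 826] c [ 450.4 -295.4  107.7] L/R at axis z [ 467.  -231.7  107.7] [ 467.3 -362.6  107.7] T/B [ 534.1 -297.6  107.7] [ 400.5 -296.9  107.7]
top [143 183  15  15 205] c [603.5 248.6 107.7] L/R at axis z [602.2 266.4 107.7] [602.3 228.6 107.7] T/B [621.1 247.7 107.7] [583.4 247.2 107.7]
top [365 218  25  12  98] c [ 518.9 -323.9  107.7] L/R at axis z [ 519.2 -288.8  107.7] [ 519.3 -350.6  107.7] T/B [ 534.1 -319.8  107.7] [ 504.3 -319.7  107.7]
top [393 221   3   9  19] c [ 518.5 -360.8  107.7] L/R at axis z [ 515.6 -358.   107.7] [ 515.6 -365.4  107.7] T/B [ 526.7 -361.8  107.7] [ 504.4 -361.7  107.7]
```

Bottle is level and along y (cap at x 602.8, band at x 603.8, middle at y≈298, i.e. +21 mm in the groove). Now the button, with the fingers shut.

Emit:
step_arm(
  targets=[
    [0.002, 0, -0.025, 0, 0.0],
    [0.004, 0, -0.055, 0, 0.0],
    [0.006, 0, -0.085, 0, 0.0],
    [0.008, 0, -0.11, 0, 0.0],
    [0.0105, 0, -0.123, 0, 0.0],
  ],
)

```text
time_s: 22.35
position: [613.5, 109.9, 195.6]
tool_rot: [[1.0, -0.002, 0.001], [-0.001, -0.001, 1.0], [-0.002, -1.0, -0.001]]
force: [-0.3, -0.6, -0.1]
opening: 0.0
```

Emit:
step_arm(
  targets=[
    [0, 0.02, 0, 0, 0.0],
    [0, 0.045, 0, 0, 0.0],
    [0, 0.07, 0, 0, 0.0],
    [0, 0.085, 0, 0, 0.0],
    [0, 0.095, 0, 0, 0.0],
  ],
)

```text
time_s: 22.77
position: [612.2, 113.0, 98.7]
tool_rot: [[1.0, -0.005, -0.001], [0.001, 0.0, 1.0], [-0.005, -1.0, 0.0]]
force: [-2.3, -0.3, 3.5]
opening: 0.3
```

Emit:
step_arm(
  targets=[
    [0, 0.001, 0, 0, 0.0],
    [0, 0.003, 0, 0, 0.0],
    [0, 0.005, 0, 0, 0.0],
    [0, 0.007, 0, 0, 0.0],
    [0, 0.009, 0, 0, 0.0],
  ],
)

```text
time_s: 23.18
position: [614.0, 113.1, 95.8]
tool_rot: [[1.0, 0.001, -0.001], [0.001, 0.0, 1.0], [0.001, -1.0, 0.0]]
force: [-9.2, -1.6, 28.3]
opening: 0.1
```

Force has risen to 28 N at z 95.8, higher than I estimated for the button. I'll check the button's height from two views, before and now.

Run:
```python
from station import *
from h import *
np.set_printoptions(precision=1,suppress=True)
D=pickle.load(open("d0.pkl","rb"))
now={n:snapshot(n) for n in("scene",)}
s=observe();print(s["position"],s["force"])
def g(d,c,r=14,lo=(50,110,50)):
    h=cv2.cvtColor(d["image"],cv2.COLOR_RGB2HSV);m=cv2.inRange(h,lo,(80,255,255));M=0*m;x,y=map(int,c);M[y-r:y+r,x-r:x+r]=m[y-r:y+r,x-r:x+r]
    k,l,st,ce=cv2.connectedComponentsWithStats(M);i=1+np.argmax(st[1:,4]);return st[i],ce[i]
c=proj(D["scene"],(614,112,95));print("proj",c)
a=g(D["scene"],c);b=g(D["top"],(205,187));print("scene",a,"top",b,tri(D["scene"],a[1],D["top"],b[1]))
S=D["scene"]
for z in(85,90,95,100,105): print(z,proj(S,onz(D["top"],*b[1],z)))
print("black housing rows:");x,y=map(int,a[1]);
print(S["image"][y-8:y+14,x].tolist());print(now["scene"]["image"][y-8:y+14,x].tolist());print(g(now["scene"],c))
print("panel front corner z80 proj", proj(S,(614,72,80)))
```

```text
[614.  113.   96.1] [-7.1 -0.4 15.6]
proj [324.1 188.8]
scene (array([320, 186,   9,   7,  47], dtype=int32), array([324.2, 189.3])) top (array([199, 181,  14,  13, 140], dtype=int32), array([205.7, 186.9])) (array([613.5, 111.9,  92.3]), np.float64(1.8412356943574597))
85 [323.9 191. ]
90 [323.7 189.9]
95 [323.6 188.8]
100 [323.5 187.6]
105 [323.3 186.5]
black housing rows:
[[92, 117, 142], [127, 133, 135], [169, 171, 166], [163, 166, 157], [117, 138, 120], [73, 135, 93], [55, 139, 79], [54, 139, 80], [52, 138, 80], [48, 125, 73], [46, 103, 68], [41, 82, 60], [51, 70, 63], [97, 102, 106], [140, 144, 146], [130, 134, 138], [111, 114, 119], [103, 106, 114], [105, 110, 115], [116, 123, 123], [118, 124, 125], [114, 119, 122]]
[[65, 69, 75], [75, 83, 87], [82, 87, 91], [80, 85, 89], [81, 85, 90], [85, 90, 92], [82, 87, 90], [78, 83, 88], [80, 89, 89], [69, 93, 81], [48, 108, 69], [45, 108, 66], [52, 73, 63], [101, 106, 108], [148, 152, 155], [141, 144, 148], [113, 117, 121], [107, 112, 116], [109, 114, 119], [122, 124, 127], [126, 129, 131], [117, 123, 123]]
(array([321, 189,   8,   4,  20], dtype=int32), array([324.7, 190.9]))
panel front corner z80 proj [318.2 197.8]
```

The pixels don't settle it, so I'll use the spring: back off in steps and watch whether the force falls linearly (button) or at once (rigid housing).

Emit:
step_arm(
  targets=[
    [0, -0.003, 0, 0, 0.0],
    [0, -0.005, 0, 0, 0.0],
    [0, -0.005, 0, 0, 0.0],
    [0, -0.005, 0, 0, 0.0],
    [0, -0.005, 0, 0, 0.0],
  ],
)

```text
time_s: 23.65
position: [614.5, 112.9, 97.8]
tool_rot: [[1.0, 0.002, -0.0], [0.0, 0.0, 1.0], [0.002, -1.0, 0.0]]
force: [-1.6, 1.0, 4.5]
opening: 0.3
```

Emit:
step_arm(
  targets=[
    [0, -0.002, 0, 0, 0.0],
    [0, -0.002, 0, 0, 0.0],
    [0, -0.002, 0, 0, 0.0],
    [0, -0.002, 0, 0, 0.0],
    [0, -0.002, 0, 0, 0.0],
  ],
)

```text
time_s: 24.07
position: [614.4, 112.8, 99.3]
tool_rot: [[1.0, 0.001, -0.001], [0.001, 0.0, 1.0], [0.001, -1.0, 0.0]]
force: [0.5, 1.4, 3.3]
opening: -0.2
```

Emit:
step_arm(
  targets=[
    [0, -0.002, 0, 0, 0.0],
    [0, -0.002, 0, 0, 0.0],
    [0, -0.002, 0, 0, 0.0],
    [0, -0.002, 0, 0, 0.0],
    [0, -0.002, 0, 0, 0.0],
  ],
)

```text
time_s: 24.48
position: [614.0, 112.4, 101.3]
tool_rot: [[1.0, 0.0, -0.001], [0.001, -0.0, 1.0], [0.0, -1.0, -0.0]]
force: [1.9, -0.5, 1.0]
opening: -0.4
```

Emit:
step_arm(
  targets=[
    [0, -0.003, 0, 0, 0.0],
    [0, -0.003, 0, 0, 0.0],
    [0, -0.003, 0, 0, 0.0],
    [0, -0.003, 0, 0, 0.0],
    [0, -0.003, 0, 0, 0.0],
  ],
)

```text
time_s: 24.9
position: [613.2, 112.6, 104.0]
tool_rot: [[1.0, -0.001, -0.001], [0.001, -0.0, 1.0], [-0.001, -1.0, -0.0]]
force: [-0.8, -0.2, -0.5]
opening: -0.3
```

The force falls as a spring does (4.5, 3.3, 1.0, 0 N over about 5 mm) with a hard stop at about 96, so the button was fully down. Retreat and run the final check.

Emit:
step_arm(
  targets=[
    [0, -0.02, 0, 0, 0.0],
    [0, -0.05, 0, 0, 0.0],
    [0, -0.08, 0, 0, 0.0],
    [0, -0.11, 0, 0, 0.0],
    [0, -0.13, 0, 0, 0.0],
  ],
)

```text
time_s: 25.32
position: [614.5, 112.7, 237.2]
tool_rot: [[1.0, 0.003, -0.001], [0.001, -0.0, 1.0], [0.003, -1.0, -0.0]]
force: [1.0, 0.2, -0.2]
opening: -0.2
```

Emit:
step_arm(
  targets=[
    [-0.03, 0, 0.01, 0, 0.0],
    [-0.06, 0, 0.02, 0, 0.0],
    [-0.09, 0, 0.03, 0, 0.0],
    [-0.12, -0.01, 0.04, 0, 0.0],
    [-0.14, -0.02, 0.05, 0, 0.0],
  ],
)

```text
time_s: 25.73
position: [469.4, 162.8, 253.6]
tool_rot: [[1.0, -0.005, -0.001], [0.001, -0.001, 1.0], [-0.005, -1.0, -0.001]]
force: [-0.5, -0.0, 0.8]
opening: 0.0
```

Emit:
step_arm(
  targets=[
    [0, 0, 0, 0, 0.0],
    [0, 0, 0, 0, 0.0],
    [0, 0, 0, 0, 0.0],
    [0, 0, 0, 0, 0.0],
    [0, 0, 0, 0, 0.0],
  ],
)

```text
time_s: 26.15
position: [474.6, 162.1, 253.8]
tool_rot: [[1.0, -0.0, 0.0], [-0.0, -0.0, 1.0], [-0.0, -1.0, -0.0]]
force: [-0.3, -0.4, -0.4]
opening: 0.2
```

Run:
```python
from station import *
from h import *
np.set_printoptions(precision=1,suppress=True)
s=observe();print(s["time_s"],s["position"],s["force"])
O=pickle.load(open("w4.pkl","rb"));D0=pickle.load(open("d0.pkl","rb"))
N={n:snapshot(n) for n in("scene","top")}
df=lambda a,b,r:np.abs(a["image"].astype(int)-b["image"])[r[1]:r[3],r[0]:r[2]].max(2)
print("rack scene change since hung",(df(O["scene"],N["scene"],(275,165,330,260))>40).sum(),"top",(df(O["top"],N["top"],(262,140,315,205))>40).sum())
for k,r in dict(red=(280,240,305,270),timer=(268,200,316,230),spare=(340,240,400,275),forceps=(100,238,160,258),tube=(125,138,176,158),jar=(186,238,212,264)).items(): print(k,(df(D0["top"],N["top"],r)>40).sum(),(r[2]-r[0])*(r[3]-r[1]))
h=cv2.cvtColor(N["top"]["image"],cv2.COLOR_RGB2HSV);m=cv2.inRange(h,(130,70,40),(165,255,255))[170:215,100:190]
k=cv2.moments(m,True)
if k["m00"]: print("cap",k["m00"],onz(N["top"],k["m10"]/k["m00"]+100,k["m01"]/k["m00"]+170,107.7))
h=cv2.cvtColor(N["scene"]["image"],cv2.COLOR_RGB2HSV);m=cv2.inRange(h,(50,110,50),(80,255,255))[175:203,310:338];print("button green px scene",(m>0).sum(),"(47 before)")
```

```text
26.15 [474.6 162.1 253.8] [-0.3 -0.4 -0.4]
rack scene change since hung 44 top 1351
red 9 750
timer 185 1440
spare 0 2100
forceps 1152 1200
tube 0 1020
jar 0 676
cap 253.0 [603.5 262.1 107.7]
button green px scene 46 (47 before)
```

```bash
python3 -c "
from station import *
print(sign_off())"
```

```text
the job is handed in; nothing more can be done
None
```

The job is done and handed in at about 26 s of the 72 s allowed; the hand-in reports no verdict.

- **Rack:** I lifted it out by its grip tab and hung its bar on both hooks. The tug put about 12 N on the hooks while it was still gripped. After letting go, the pictures showed it upright on both hooks. At the end the side view showed 44 changed pixels in the rack area. The overhead comparison was no use, because the arm was over the rack in the earlier picture.
- **Bottle:** The tool cannot tilt, so I gripped the cap and used the mixer's far end plate as a fulcrum to turn the bottle on its side. I then lowered it into the front groove with contact forces below about 6 N. It lies level to within about 1° of the rollers, with its middle about 21 mm from the groove's middle.
- **Start button:** It reached a hard stop at 15–28 N. On backing off, the force fell evenly like a spring (4.5, 3.3, 1.0, 0 N), and the button shows as fully up again. My first camera height for it was about 10 mm too low.
- **Bystanders:** The empty rack, jar and tube showed no changed pixels and the red-capped bottle only 9. The timer area changed by 185 pixels, which I put down to the rack's shadow. I could not compare the forceps at the end; I took the change there to be the arm in the way, and nothing worked near them.

The picture limit (12) ran out before the bottle was let go, so the bottle and button checks after that are numbers from colour masks and force readings, not viewed images.

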